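Load the vibrating parts cleaner and set its speed

TASK

Drop the two motor pinions (short shafts with a toothed disc at the bottom) into the open bowl of the parts cleaner. Then turn the speed knob clockwise on the sloping control box until its white pointer lines up with the small set-point tab on the ring around it, without running well past the tab and without shifting the tab. Leave the tube, the bearing and everything else on the bench where they are.

Things in the scene. Friction and masses are not known exactly. Their poses are not given: they have to be found in the camera images.
- pinion_a: loose steel motor pinion (80 g), standing upright on its toothed end: toothed disc 33 mm across and 14 mm high at the bottom, smooth round shaft 16 mm across from there up to 48 mm. Origin: centre of its underside, z up along the shaft.
- pinion_b: loose steel motor pinion (80 g), standing upright on its toothed end: toothed disc 33 mm across and 14 mm high at the bottom, smooth round shaft 16 mm across from there up to 48 mm. Same as pinion_a.
- pinion_a_mid (a point): Point on the axis of pinion_a, 20 mm above its underside.
- pinion_b_mid (a point): Point on the axis of pinion_b, 20 mm above its underside.
- bowl_rim (a point): Centre of the mouth of the fixed grey parts-cleaner bowl, 95 mm above the table. The mouth is 152 mm across, wall 4 mm, inner floor 59 mm below the rim, about 100 mm across; the bowl stands on a square grey base 190 mm wide and 30 mm high. Left or right of the parts.
- control: Fixed grey control box, 150 mm deep, 180 mm wide. Origin: centre of its underside; its x axis points to its back. Its top is a flat panel sloping down towards the front (its -x side) at 25 degrees, 41 mm high at the front edge, 109 mm at the back edge; panel centre 75 mm above the origin. The knob axis stands square to the panel at its centre.
- knob_grip (a point): Point on the axis of the round black ribbed speed knob, 31 mm above the panel, where to hold it. The knob is 48 mm across from 8 to 42 mm above the panel, over a 60 mm skirt 3 to 8 mm above the panel. z points out of the panel along the axis, x towards the white pointer; it turns with the knob.
- pointer_tip (a point): Outer tip of the white pointer on the knob's skirt, 36 mm from the knob axis, 6 mm above the panel. A white line on the knob's top shows the same direction. The knob turns stiffly (0.12 N m) over 270 degrees between stops and stays where it is left; clockwise is as seen looking at the panel. It starts within 35 degrees of its anticlockwise stop; the tab lies 95 to 190 degrees clockwise of it.
- marker_tip (a point): Inner end of the steel set-point tab (16 mm long radially, 6 mm wide, top 9 mm above the panel), 41 mm from the knob axis, 5.5 mm above the panel, on a flat dark ring round the knob. x points radially outward along the tab, z out of the panel. Its place on the ring differs each time; it is stiff but can be pushed round.
- bushing: Bystander: loose plain steel tube 26 mm across, 46 mm high, standing among the pinions. Origin: centre of its underside.
- bearing: Bystander: loose flat steel bearing ring 38 mm across, 14 mm high, lying among the pinions. Origin: centre of its underside.
- screwdriver: Bystander lying across the table behind the parts, handle 30 mm thick at most.
- wrench: Bystander lying behind the screwdriver.
- jar: Bystander: glass jar 70 mm across, 90 mm high, at the back right.
- can: Bystander: spray can 60 mm across, 170 mm high, at the back left.
Not all that is in view belongs to the job. What is shaped like the pinion_a but green or yellow is not meant.

How it is judged (in metres and radians):
On the way, in this order (a step that is already met when the one before it is completed fails the run):
1. both pinions lie in the bowl (horizontal distance between each of pinion_a_mid, pinion_b_mid and bowl_rim below 0.072 m and height (world z) of each of pinion_a_mid, pinion_b_mid below 0.09 m), for 0.2 s.
2. the knob's pointer lines up with the set-point tab (y of pointer_tip in the frame of marker_tip between -0.004 and 0.004 m and x of pointer_tip in the frame of marker_tip above -0.015 m), for 0.2 s.
At the end, for the whole second after the job is handed in: Both pinions are inside the bowl, below its rim, and the knob's pointer tip is on the tab's side and within 4 mm (about 6 degrees) of the line through the tab's middle (all of step 1 and all of step 2); the robot touches nothing.
It fails at once if the pointer runs more than about 25 degrees past the tab (y of pointer_tip in the frame of marker_tip below -0.0152 m and x of pointer_tip in the frame of marker_tip above -0.035 m).
It fails at once if the set-point tab is shifted more than 6 mm (distance of marker_tip from where it was at the start of the episode above 0.006 m).
It fails at once if the plain tube, the bearing or another bystander is moved more than 30 mm (distance of any of bushing, bearing, screwdriver, wrench, jar, can from where it was at the start of the episode above 0.03 m).
It also fails if it takes over 72 s, if anything falls off the work surface, if the arm or the gripper's body presses on something with over 40 N, if the wrist force passes 120 N, or if a joint passes its speed limit or range.

ROBOT

A 6-joint arm with a two-finger parallel gripper is mounted at the origin on the work surface. World frame = base frame: x ahead of the robot, y to its left, z up, the work surface at z = 0. Lengths are in mm, angles in rad, forces in N, time in s.
With the tool pointing down it reaches from about 300 to 775 mm from the base axis. Payload 14.6 kg.
Tool frame: the origin (TCP) lies at the very end of the fingers, on their centre line; the grasp point (between the pads) lies 19 mm behind it; z points along the fingers, y is the line along which they close (so a half turn about z gives the same grasp; the last joint's range is limited). The gripper opens to 94 mm and grips with 3 to 60 N. Pads are 16 mm wide; open, the fingers measure 119 mm over their backs; the gripper's body (75 mm by 177 mm) begins 78 mm behind the grasp point.
Start: joints at [1.206, 0.3, 1.521, -0, 1.321, -0.067], TCP at [161.377, 525.782, 205.446] pointing down, gripper open.
Joint ranges: [-3.03, 3.03], [-0.79, 2.21], [0.23, 2.52], [-1.04, 4.18], [0, 3.07], [-2.55, 2.55]. Speed limits (rad/s): [2.22, 2.22, 2.57, 3.14, 3.14, 3.14].

INTERFACE

Orientations are given as [roll, pitch, yaw] about the fixed x, y, z axes, in that order (R = Rz(yaw) Ry(pitch) Rx(roll)).
In Python, from cell import manip gives the robot as it stands.
- The arm moves only by the tool servo_tool, never from a script. Its argument "rows" is a list of rows, each a list of 7 numbers: the turn, a rotation vector about the world's x, y, z in degrees, then the shift along the world's x, y, z in mm, then the closure, from 0 (fully open) to 1 (shut). In form: [[rx, ry, rz, dx, dy, dz, fingers], ...]. A call has 1 to 20 rows; each row shifts and turns the commanded pose from where the row before left it; what a row does not reach is not made up. A row lasts 1/8 s, in which the tool goes at most 62.5 mm and 10.7 degrees, less where a joint would pass 70% of its speed; a pose out of reach is approached as far as the arm can. A call with a gripper value outside its range is refused whole. The fingers move at their own pace and stop on an object; "grip_force" is the grip in N (left out, the last holds). Time passes only in rows, so rows that do not move let the fingers close. It gives the time, the measured TCP pose, the force, the opening and the grip force at its end, in the units of the state.
- manip.read_state(): the state, without advancing time (a new reading comes with each control period).
- manip.camera(name): name is "side" or "top" or "wrist"; returns the picture (384x512x3 uint8, red, green, blue); there is no depth.
- manip.camera_info(name): a dict with "fx", "fy", "cx", "cy" (pixels), "position" and "rotation" of the camera in the world; the wrist camera has in their place "T_tool_cam" (4x4, takes a point from camera to tool coordinates, whose origin is the TCP and whose axes are the flange's). Camera axes: x right, y down, z forward; pixel columns grow to the right and rows downward; lengths in mm; the calibration is good to about 2 mm. A picture is of the moment at which its call begins: read the wrist's pose just before it. camera_info takes no time and is no camera call.
- manip.sign_off(): hands the job in; it is judged then, once.
The state is a dict: "clock": time; "joints": joint angles; "qd": joint speeds; "effort": joint torques, N m; "eef_pos": TCP position; "eef_rot": TCP orientation; "wrist_force": force on the tool from outside, world axes, zero at the start; "moment": the same for the moment, N m; "finger_gap": finger opening in mm; "finger_force": force on a finger pad.
Only numpy, scipy, OpenCV 4.12 (cv2) and the standard library are available. Lean on these libraries where they do the work, as an engineer would, in place of code of your own. Each camera call takes 0.05 s, during which the arm holds its last target. There are 200 camera calls.

## Working session

There is one attempt and no reset: what is moved stays moved. The work goes in short steps, Python scripts to look and compute and a tool call to move; the robot and the scene stay as the last step left them, time stands still between calls to the robot, and variables do not carry over. Pictures are saved under pics/ and viewed, at most 10 in all, crops included, and the job is handed in when it is done.

Besides the shell and the picture viewer there is one more tool, called after ">>>" as name([rows], argument=value, ...), one row to a line, values as JSON. servo_tool: Moves the arm, as the interface text tells. Its arguments: {"type":"object","properties":{"rows":{"type":"array","items":{"type":"array","items":{"type":"number"}}},"grip_force":{"type":"number"}},"required":["rows"]}

```bash
mkdir -p pics; python3 - <<'E'
from cell import manip
import cv2,numpy as np
print(manip.read_state())
for n in("top","side","wrist"):
    im=manip.camera(n); cv2.imwrite(f"pics/{n}0.png",im[:,:,::-1]); print(n,manip.camera_info(n))
E
```

```text
{'clock': 0.0, 'joints': array([ 1.20641897e+00,  3.00450251e-01,  1.52159765e+00, -1.49880276e-05,
        1.32068055e+00, -6.65994164e-02]), 'qd': array([-0.00102108,  0.00131078,  0.00020918,  0.00207389, -0.00068585,
       -0.00029547]), 'effort': array([-1.65316538e-03, -5.31809556e+01, -3.52733159e+01,  7.07525178e-02,
        2.44310807e-02, -6.58159274e-05]), 'eef_pos': array([161.27984838, 525.5450394 , 204.89075356]), 'eef_rot': array([-3.14045841e+00, -6.11023534e-05,  2.84381840e+00]), 'wrist_force': array([ 0.60028763, -0.66630416,  0.40798139]), 'moment': array([0.02284065, 0.01029531, 0.01947451]), 'finger_force': 0.0, 'finger_gap': 93.80947489562996}
top {'fx': 445.7778609051918, 'fy': 445.7778609051918, 'cx': 256.2058525254042, 'cy': 196.37485030854532, 'position': array([ 528.82619542,    1.13971638, 1058.28119086]), 'rotation': array([-3.0713316 ,  0.00748473, -1.5786943 ])}
side {'fx': 424.21181074270226, 'fy': 424.21181074270226, 'cx': 254.5139653214913, 'cy': 186.10836741754767, 'position': array([ 474.90804794, -640.48968526,  733.68293279]), 'rotation': array([-2.32874539,  0.0188235 , -0.19700255])}
wrist {'fx': 322.9655050686665, 'fy': 322.9655050686665, 'cx': 260.56971338189624, 'cy': 193.4608014505071, 'T_tool_cam': array([[-2.94082609e-04, -9.73694048e-01, -2.27859197e-01,
         6.49590728e+01],
       [ 9.99999863e-01, -3.85087949e-04,  3.54935313e-04,
        -3.59324921e-01],
       [-4.33344233e-04, -2.27859062e-01,  9.73694028e-01,
        -1.79737016e+02],
       [ 0.00000000e+00,  0.00000000e+00,  0.00000000e+00,
         1.00000000e+00]])}
```

View pics/top0.png

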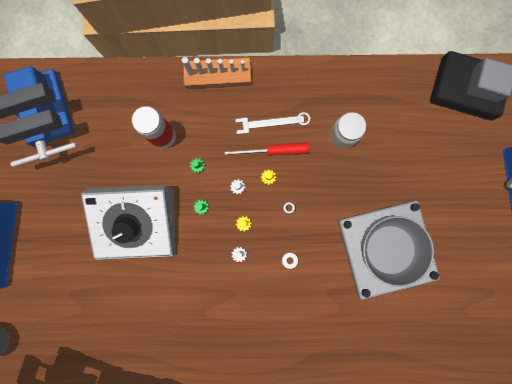

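View pics/side0.png

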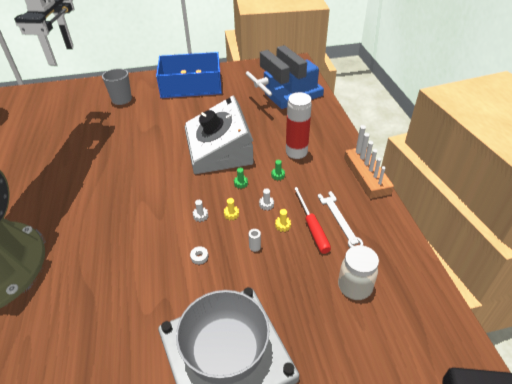

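Candidates for the pinions in the top view are grey (238,186) and (239,254), green (197,165) and (201,207), and yellow (268,177) and (243,223). The grey ones match the plain steel description. The tube is at (289,208), the bearing at (290,261), the bowl on the right near (396,250), and the control box near (128,224). I'll confirm this with an enlarged crop.

```bash
cat > h.py <<'E'
import numpy as np,cv2
from scipy.spatial.transform import Rotation as R
from cell import manip
def cam(n,st=None):
    c=manip.camera_info(n); K=np.array([[c['fx'],0,c['cx']],[0,c['fy'],c['cy']],[0,0,1]])
    if n=='wrist':
        T=np.eye(4);T[:3,:3]=R.from_euler('xyz',st['eef_rot']).as_matrix();T[:3,3]=st['eef_pos'];T=T@c['T_tool_cam']
        return K,T[:3,:3],T[:3,3]
    return K,R.from_euler('xyz',c['rotation']).as_matrix(),c['position']
def ray(C,u,v):
    K,r,p=C; return p,r@np.linalg.inv(K)@np.array([u,v,1.])
def onplane(C,u,v,p0,n=(0,0,1)):
    p,d=ray(C,u,v); n=np.array(n); return p+d*((np.array(p0)-p)@n)/(d@n)
def proj(C,X):
    K,r,p=C; q=(np.atleast_2d(X)-p)@r@K.T; return q[:,:2]/q[:,2:]
E
python3 - <<'E'
from h import *
t=cv2.imread('pics/top0.png')
a=cv2.resize(t[150:275,180:305],(500,500),interpolation=cv2.INTER_CUBIC)[:,:400*500//500+100]
k=cv2.resize(t[180:265,78:178],(500,425),interpolation=cv2.INTER_CUBIC)
a=cv2.resize(a,(400,400));k=cv2.resize(k,(400,340));
o=np.zeros((400,800,3),np.uint8);o[:,:400]=a;o[:340,400:]=k
cv2.imwrite('pics/crop0.png',o)
C=cam('top');S=cam('side')
for n,u,v,z in[('p1',238,186,48),('p2',239,254,48),('tube',289,208,46),('brg',290,261,14),('bowl',397,250,95)]:
    X=onplane(C,u,v,[0,0,z]);print(n,X.round(1),proj(S,X).round(1))
E
```

```text
p1 [624.   49.4  48. ] [[264.9 191.5]]
p2 [470.2  47.9  48. ] [[198.8 202.1]]
tube [573.  -66.1  46. ] [[253.  233.1]]
brg [451.2 -69.   14. ] [[197.2 253.2]]
bowl [ 478.9 -293.    95. ] [[222.4 327.9]]
```

View pics/crop0.png

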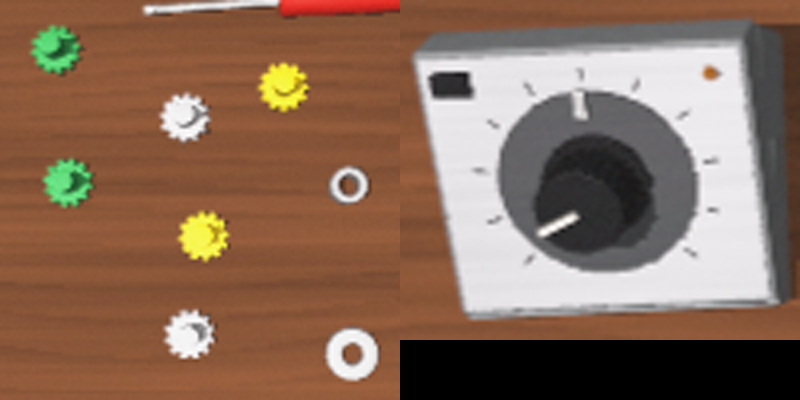

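The left half of the crop shows two plain silver toothed pinions at crop (186,118) and (190,334). The green and yellow ones, the tube ring and the bearing are clearly different. The right half shows the knob pointer at about 8 o'clock and the steel tab at crop (580,105), about 12 o'clock. Next I'll move above the far pinion.

>>> servo_tool([
  [0,0,-4.6,29,-30,0,0.5],
  [0,0,-4.6,29,-30,0,0.5],
  [0,0,-4.6,29,-30,0,0.5],
  [0,0,-4.6,29,-30,0,0.5],
  [0,0,-4.6,29,-30,0,0.5],
  [0,0,-4.6,29,-30,0,0.5],
  [0,0,-4.6,29,-30,0,0.5],
  [0,0,-4.6,29,-30,0,0.5],
  [0,0,-4.6,29,-30,0,0.5],
  [0,0,-4.6,29,-30,0,0.5],
  [0,0,-4.6,29,-30,0,0.5],
  [0,0,-4.5,29,-30,-5,0.5],
  [0,0,-4.5,29,-30,-10,0.5],
  [0,0,-4.5,29,-30,-10,0.5],
  [0,0,-4.5,29,-30,-10,0.5],
  [0,0,-4.5,28,-27,-10,0.5],
  [0,0,0,0,0,0,0.5],
  [0,0,0,0,0,0,0.5],
], grip_force=30)

```text
clock: 2.4
eef_pos: [624.0, 49.2, 160.3]
eef_rot: [-3.141, -0.0, 1.569]
wrist_force: [0.3, -0.1, -0.9]
finger_gap: 47.2
finger_force: 0.0
```

```bash
python3 - <<'E'
from h import *
st=manip.read_state();im=manip.camera('wrist');cv2.imwrite('pics/w1.png',im[:,:,::-1])
print(st['clock'],st['eef_pos'],st['eef_rot'],st['finger_gap'],st['joints'])
W=cam('wrist',st)
print(proj(W,[[624,49.4,48],[624,49.4,14],[470.2,48,48]]),proj(W,st['eef_pos']))
# silver blobs in top image: disc centroid
t=cv2.imread('pics/top0.png');h=cv2.cvtColor(t,cv2.COLOR_BGR2HSV)
m=((h[...,1]<40)&(h[...,2]>110)).astype(np.uint8);C=cam('top')
for u,v in[(238,186),(239,254)]:
    w=m[v-12:v+13,u-12:u+13];M=cv2.moments(w,True);uu,vv=u-12+M['m10']/M['m00'],v-12+M['m01']/M['m00']
    print(uu,vv,M['m00'],onplane(C,uu,vv,[0,0,16]))
E
```

```text
2.4 [624.01331549  49.18079758 160.34560243] [-3.14110779e+00 -1.42945958e-04  1.56881368e+00] 47.162024178469416 [2.00799455e-02 5.05935483e-01 1.34080445e+00 1.59625619e-04
 1.29533432e+00 2.20191004e-02]
[[260.02061572 189.95488899]
 [260.07109204 182.80363489]
 [ 94.1973538  191.80188389]] [[259.75227527 231.68703698]]
237.3974358974359 186.40384615384616 156.0 [626.085384   52.3455621  16.       ]
238.8 254.08125 160.0 [468.17373573  49.86487783  16.        ]
```

View pics/w1.png

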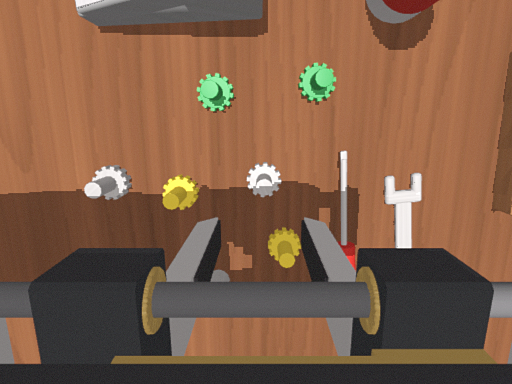

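The wrist view shows pinion 1 with its disc at (264,180) and shaft top near (265,184). The other grey pinion's shaft top is at about (94,190).

```bash
python3 - <<'E'
from h import *
st=manip.read_state();W=cam('wrist',st)
for u,v,z in[(265,184,48),(264,179.5,12),(94,190,48),(113,182.5,12)]: print(onplane(W,u,v,[0,0,z]).round(1))
E
```

```text
[628.6  55.3  48. ]
[628.1  52.7  12. ]
[470.1  49.9  48. ]
[471.7  49.9  12. ]
```

>>> servo_tool([
  [0,0,0,1,2,-20,0.5],
  [0,0,0,1,2,-25,0.5],
  [0,0,0,1,0,-25,0.5],
  [0,0,0,0,0,-25,0.5],
  [0,0,0,0,0,-25,0.5],
  [0,0,0,0,0,-20,0.5],
  [0,0,0,0,0,0,0.5],
  [0,0,0,0,0,0,1],
  [0,0,0,0,0,0,1],
  [0,0,0,0,0,0,1],
  [0,0,0,0,0,0,1],
  [0,0,0,0,0,0,1],
  [0,0,0,0,0,20,1],
  [0,0,0,0,0,30,1],
  [0,0,0,0,0,30,1],
  [0,0,0,0,0,30,1],
  [0,0,0,0,0,20,1],
  [0,0,0,0,0,0,1],
])

```text
clock: 4.7
eef_pos: [628.1, 52.8, 152.9]
eef_rot: [3.138, -0.0, 1.568]
wrist_force: [0.0, -0.4, -1.6]
finger_gap: 15.6
finger_force: 30.0
```

```bash
python3 - <<'E'
from h import *
C=cam('top')
print(onplane(C,390.5,249.75,[0,0,33]))
t=cv2.imread('pics/top0.png')[:,:,::-1].copy()
for cx,cy in[(479,-293)]:
    a=np.linspace(0,6.3,200);P=proj(C,np.c_[cx+76*np.cos(a),cy+76*np.sin(a),0*a+95])
    for q in P: cv2.circle(t,tuple(int(x) for x in (q*8).round()),4,(255,0,0),-1,shift=3)
cv2.imwrite('pics/bowl.png',cv2.resize(t[195:305,335:445],(550,550),interpolation=cv2.INTER_CUBIC)[:,:,::-1])
E
```

```text
[ 476.39652138 -297.16258225   33.        ]
```

View pics/bowl.png

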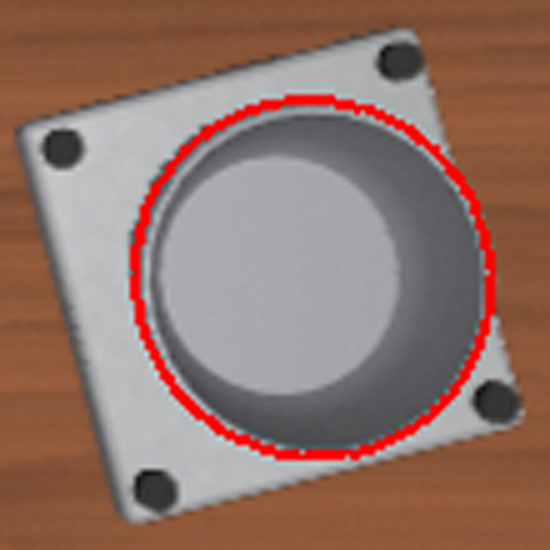

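The projected circle (red) coincides with the bowl's mouth, so the bowl centre is about (478,-295).

>>> servo_tool([
  [0,0,0,-10,-20,0,1],
  [0,0,0,-11,-27,0,1],
  [0,0,0,-11,-27,0,1],
  [0,0,0,-11,-27,0,1],
  [0,0,0,-11,-27,0,1],
  [0,0,0,-11,-27,0,1],
  [0,0,0,-11,-27,0,1],
  [0,0,0,-11,-27,0,1],
  [0,0,0,-11,-27,0,1],
  [0,0,0,-11,-27,0,1],
  [0,0,0,-11,-27,0,1],
  [0,0,0,-10,-27,0,1],
  [0,0,0,-10,-27,0,1],
  [0,0,0,-10,-26,0,1],
  [0,0,0,0,0,-20,1],
  [0,0,0,0,0,-25,1],
  [0,0,0,0,0,-25,1],
  [0,0,0,0,0,-15,1],
  [0,0,0,0,0,-4,1],
  [0,0,0,0,0,0,1],
])

```text
clock: 7.2
eef_pos: [477.4, -317.4, 61.8]
eef_rot: [3.141, 0.0, 1.568]
wrist_force: [0.8, 0.1, -0.3]
finger_gap: 15.2
finger_force: 30.0
```

>>> servo_tool([
  [0,0,0,0,0,0,0.6],
  [0,0,0,0,0,0,0.6],
  [0,0,0,0,0,0,0.6],
  [0,0,0,0,0,15,0.6],
  [0,0,0,0,0,25,0.6],
  [0,0,0,0,0,25,0.6],
  [0,0,0,0,0,25,0.6],
  [0,0,0,0,20,0,0.5],
  [0,0,0,0,30,0,0.5],
  [0,0,0,-1,35,0,0.5],
  [0,0,0,-1,35,0,0.5],
  [0,0,0,-1,35,0,0.5],
  [0,0,0,-1,35,0,0.5],
  [0,0,0,-1,35,0,0.5],
  [0,0,0,-1,35,0,0.5],
  [0,0,0,-1,35,0,0.5],
  [0,0,0,-1,35,0,0.5],
  [0,0,0,0,35,0,0.5],
  [0,0,0,0,0,0,0.5],
])

```text
clock: 9.57
eef_pos: [468.3, 50.0, 150.9]
eef_rot: [-3.141, -0.0, 1.571]
wrist_force: [-0.0, 1.1, -0.5]
finger_gap: 47.1
finger_force: 0.0
```

```bash
python3 - <<'E'
from h import *
st=manip.read_state();print(st['eef_pos'],st['finger_gap'])
W=cam('wrist',st);im=manip.camera('wrist')[:,:,::-1];t=manip.camera('top')[:,:,::-1]
o=np.zeros((384,800,3),np.uint8);o[:,:512]=im;o[:288,512:]=cv2.resize(t[200:300,345:445],(288,288));cv2.imwrite('pics/w2.png',o)
E
```

```text
[468.32279219  50.00651063 150.86490321] 47.08616579657177
```

View pics/w2.png

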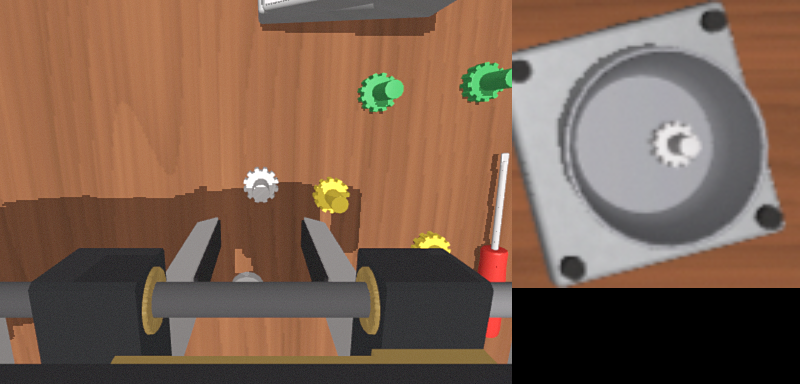

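Pinion 1 stands in the bowl, and pinion 2 at wrist (261,186) is centred between the fingers. I'll pick it and drop it next to the first.

>>> servo_tool([
  [0,0,0,1,0,-20,0.5],
  [0,0,0,0,0,-25,0.5],
  [0,0,0,0,0,-25,0.5],
  [0,0,0,0,0,-25,0.5],
  [0,0,0,0,0,-25,0.5],
  [0,0,0,0,0,-11,0.5],
  [0,0,0,0,0,0,0.5],
  [0,0,0,0,0,0,1],
  [0,0,0,0,0,0,1],
  [0,0,0,0,0,0,1],
  [0,0,0,0,0,0,1],
  [0,0,0,0,0,0,1],
  [0,0,0,0,0,20,1],
  [0,0,0,0,0,30,1],
  [0,0,0,0,0,30,1],
  [0,0,0,0,0,30,1],
  [0,0,0,0,0,25,1],
  [0,0,0,0,0,0,1],
])

```text
clock: 11.92
eef_pos: [471.1, 47.8, 156.5]
eef_rot: [3.139, -0.0, 1.568]
wrist_force: [-0.9, -0.4, -2.2]
finger_gap: 15.3
finger_force: 30.0
```

>>> servo_tool([
  [0,0,0,0,-18,0,1],
  [0,0,0,1,-25,0,1],
  [0,0,0,1,-25,0,1],
  [0,0,0,1,-25,0,1],
  [0,0,0,1,-25,0,1],
  [0,0,0,1,-25,0,1],
  [0,0,0,1,-25,0,1],
  [0,0,0,1,-25,0,1],
  [0,0,0,1,-25,0,1],
  [0,0,0,1,-25,0,1],
  [0,0,0,0,-25,0,1],
  [0,0,0,0,-25,0,1],
  [0,0,0,0,-25,0,1],
  [0,0,0,0,-5,0,1],
  [0,0,0,0,0,-20,1],
  [0,0,0,0,0,-25,1],
  [0,0,0,0,0,-25,1],
  [0,0,0,0,0,-20,1],
  [0,0,0,0,0,-3,1],
  [0,0,0,0,0,0,1],
])

```text
clock: 14.42
eef_pos: [479.5, -274.9, 62.6]
eef_rot: [-3.142, -0.0, 1.568]
wrist_force: [0.2, 0.1, -0.8]
finger_gap: 15.2
finger_force: 30.0
```

>>> servo_tool([
  [0,0,0,0,0,0,0.6],
  [0,0,0,0,0,0,0.6],
  [0,0,0,0,0,0,0.6],
  [0,0,0,0,0,15,0.6],
  [0,0,0,0,0,25,0.6],
  [0,0,0,0,0,25,0.6],
  [0,0,0,0,0,25,0.3],
  [0,0,0,-5,20,20,0],
  [0,0,0,-10,30,20,0],
  [0,0,0,-10,35,20,0],
  [0,0,0,-10,35,10,0],
  [0,0,0,-10,35,0,0],
  [0,0,0,-10,35,0,0],
  [0,0,0,-10,35,0,0],
  [0,0,0,-10,35,0,0],
  [0,0,0,-10,35,0,0],
  [0,0,0,0,35,0,0],
  [0,0,0,0,0,0,0],
])

```text
clock: 16.68
eef_pos: [394.2, 56.2, 223.5]
eef_rot: [3.14, -0.0, 1.571]
wrist_force: [1.0, 0.3, -0.1]
finger_gap: 94.0
finger_force: 0.0
```

```bash
python3 - <<'E'
from h import *
from scipy.optimize import least_squares
st=manip.read_state();print(st['clock'],st['eef_pos'],st['joints'].round(2))
t=manip.camera('top')[:,:,::-1];cv2.imwrite('pics/top3.png',t)
C=cam('top')
print('axis',onplane(C,127.5,225.5,[0,0,75]))
px=np.array([[81.75,193.75],[163,189.5],[171.75,255.5],[95,259.25]])
def corners(p):
    x,y,a=p;c,s=np.cos(a),np.sin(a)
    L=[(75,90,109),(75,-90,109),(-75,-90,41),(-75,90,41)]
    return np.array([[x+c*l-s*m,y+s*l+c*m,z] for l,m,z in L])
f=least_squares(lambda p:(proj(C,corners(p))-px).ravel(),[540,290,0]);print(f.x,np.degrees(f.x[2]),f.fun.round(1))
x,y,a=f.x
n=R.from_euler('zy',[a,-np.radians(25)]).apply([0,0,1]);ex=R.from_euler('zy',[a,-np.radians(25)]).apply([1,0,0]);ey=np.cross(n,ex)
P0=np.array([x,y,75]);print('n',n,'ex',ex)
# pointer white line on knob top: crop (538,234)->(578,214), tab crop outer (578,92) inner (582,118)
def uv(q):return 78+(q[0]-400)/4,180+q[1]/4
for nm,q,h in[('line_out',(538,234),42),('line_in',(578,214),42),('tab_o',(578,92),9),('tab_i',(582,118),9)]:
    d=onplane(C,*uv(q),P0+h*n,n)-P0;print(nm,d@ex,d@ey,np.degrees(np.arctan2(d@ey,d@ex)))
o=np.zeros((400,800,3),np.uint8);o[:,:400]=cv2.resize(t[200:300,345:445],(400,400));
k=t.copy()
o[:340,400:]=cv2.resize(t[180:265,78:178],(400,340),interpolation=cv2.INTER_CUBIC)
th=np.linspace(0,2*np.pi,60)
for r,h,c in[(24,42,(0,0,255)),(30,8,(0,255,0)),(57,0,(255,0,255))]:
    for u,v in proj(C,P0+h*n+r*np.outer(np.cos(th),ex)+r*np.outer(np.sin(th),ey)): cv2.circle(o,(int(400+(u+.5-78)*4),int((v+.5-180)*4)),1,c,-1)
cv2.imwrite('pics/c3.png',o)
E
```

```text
16.675 [394.24301131  56.1679483  223.49195581] [ 0.05 -0.06  1.89  0.    1.32  0.05]
axis [536.07172191 292.37387497  75.        ]
[5.36026349e+02 2.91220894e+02 4.21206631e-02] 2.4133362236307394 [-1.3 -1.2  1.2 -1.2  1.2  1.2 -1.1  1.4]
n [-4.22618262e-01  1.73472348e-18  9.06307787e-01] ex [0.90550394 0.04210821 0.42224342]
line_out -9.833358839347277 23.29649880834372 112.88441332030264
line_in 0.7703549930923099 0.15036577152980457 11.0447089699853
tab_o 57.20250904860903 0.5036343848853586 0.5044425422338147
tab_i 42.12028899776278 0.7591530509440845 1.0325559945121185
```

View pics/c3.png

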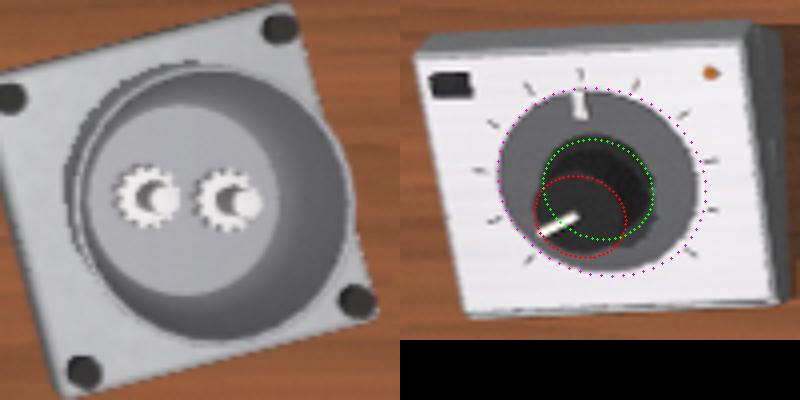

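Both pinions stand inside the bowl on its floor at crop (147,195) and (227,200). The knob overlay fits, with the pointer line at about 113° and the tab at about 0° in the box's panel frame.

```bash
cat >> h.py <<'E'
a=0.042; B=R.from_euler('ZY',[a,-np.radians(25)]).as_matrix(); ex,ey,n=B.T; P0=np.array([536,291.8,75.])
def pose(phi,h,P0=P0):
    c,s=np.cos(np.radians(phi)),np.sin(np.radians(phi))
    y=c*ex+s*ey; z=-n; return np.c_[np.cross(y,z),y,z],P0+h*n
def delta(phi,h,P0=P0):
    st=manip.read_state();M,p=pose(phi,h,P0);Rc=R.from_euler('xyz',st['eef_rot']).as_matrix()
    return R.from_matrix(M@Rc.T).as_rotvec(degrees=True).round(1),(p-st['eef_pos']).round(1)
E
python3 - <<'E'
from h import *
print(n,delta(40,110))
E
```

```text
[-0.42224557 -0.01774475  0.90630779] (array([ -8.3, -24.1,  41.8]), array([ 95.2, 234.6, -48.6]))
```

>>> servo_tool([
  [-0.6,-1.7,3,6.8,16.8,-3.5,0],
  [-0.6,-1.7,3,6.8,16.8,-3.5,0],
  [-0.6,-1.7,3,6.8,16.8,-3.5,0],
  [-0.6,-1.7,3,6.8,16.8,-3.5,0],
  [-0.6,-1.7,3,6.8,16.8,-3.5,0],
  [-0.6,-1.7,3,6.8,16.8,-3.5,0],
  [-0.6,-1.7,3,6.8,16.8,-3.5,0],
  [-0.6,-1.7,3,6.8,16.8,-3.5,0],
  [-0.6,-1.7,3,6.8,16.8,-3.5,0],
  [-0.6,-1.7,3,6.8,16.8,-3.5,0],
  [-0.6,-1.8,3,6.8,16.8,-3.4,0],
  [-0.6,-1.8,3,6.8,16.8,-3.4,0],
  [-0.6,-1.8,3,6.8,16.6,-3.4,0],
  [-0.5,-1.8,2.8,6.8,16.4,-3.4,0],
  [0,0,0,0,0,0,0],
  [0,0,0,0,0,0,0],
])

```text
clock: 18.73
eef_pos: [489.6, 289.2, 173.9]
eef_rot: [2.799, 0.277, 2.26]
wrist_force: [-0.3, 0.0, 0.9]
finger_gap: 93.7
finger_force: 0.0
```

```bash
python3 - <<'E'
from h import *
print(delta(40,110))
st=manip.read_state();print(st['joints'].round(2));W=cam('wrist',st)
im=manip.camera('wrist')[:,:,::-1].copy();cv2.imwrite('pics/w4raw.png',im)
th=np.linspace(0,2*np.pi,60)
for r,h,c in[(24,42,(0,0,255)),(30,8,(0,255,0)),(57,0,(255,0,255))]:
    for q in proj(W,P0+h*n+r*np.outer(np.cos(th),ex)+r*np.outer(np.sin(th),ey)): cv2.circle(im,tuple(int(x) for x in (q+.5)),1,c,-1)
cv2.imwrite('pics/w4.png',cv2.resize(im,(768,576)))
E
```

```text
(array([0.1, 0.1, 0.2]), array([0. , 0.6, 0.8]))
[ 0.57  0.18  1.81 -0.31  0.8   0.01]
```

View pics/w4.png

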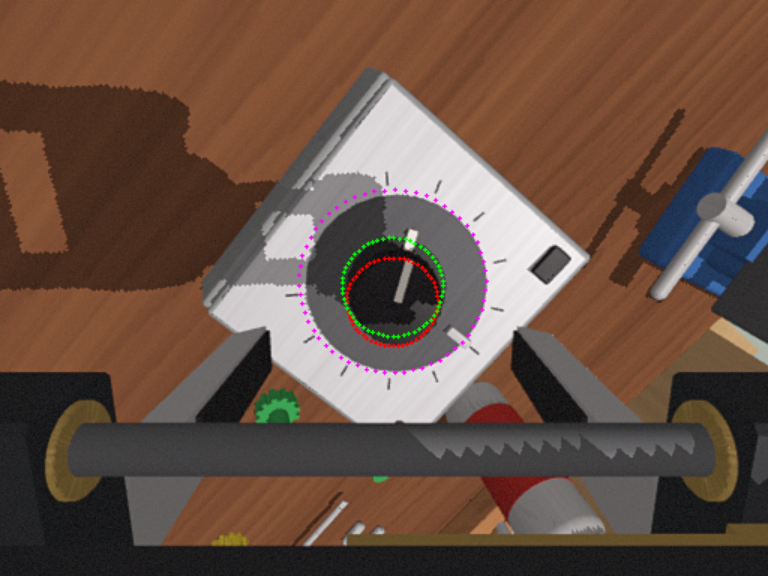

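The wrist view shows the pointer tip at about (413,231), the top line from (400,302) to (412,258), the tab from (449,330) to (468,346), and the ring centre at about (396,284), all in 1.5x pixels.

```bash
python3 - <<'E'
from h import *
st=manip.read_state();W=cam('wrist',st)
f=lambda u,v,h,O=P0:onplane(W,(u+.5)/1.5-.5,(v+.5)/1.5-.5,O+h*n,n)
c=f(396,284,1)-n; print('P0',c,(c-P0)@ex,(c-P0)@ey)
g=cv2.cvtColor(cv2.imread('pics/w4raw.png'),cv2.COLOR_BGR2GRAY)
for O in(P0,c):
  for nm,u,v,h in[('tip',413,231,8),('pbase',409,247,8),('lo',412,258,42),('li',400,302,42),('tabi',449,330,9),('tabo',468,346,9)]:
    d=f(u,v,h,O)-O;print(nm,(d@ex).round(1),(d@ey).round(1),np.hypot(d@ex,d@ey).round(1),np.degrees(np.arctan2(d@ey,d@ex)).round(1))
print(delta(40,16,c),delta(40,60,c))
# blobs of white inside ring
for (x0,y0,x1,y1) in[(260,148,285,170),(292,212,318,236)]:
    w=cv2.resize(g[y0:y1,x0:x1],None,fx=1,fy=1);print(w.max());m=(w>150).astype(np.uint8);nn,l,s,ce=cv2.connectedComponentsWithStats(m);print(s.tolist(),(ce+[x0,y0]).round(1).tolist())
E
```

```text
P0 [537.18280791 293.90497022  75.59227954] 1.4014527955600093 2.053450584590254
tip -12.3 33.6 35.8 110.1
pbase -8.0 25.0 26.3 107.8
lo -7.3 24.6 25.7 106.4
li 3.1 2.7 4.1 41.6
tabi 43.1 2.1 43.2 2.8
tabo 58.8 1.8 58.8 1.8
tip -13.7 31.5 34.4 113.5
pbase -9.4 22.9 24.8 112.4
lo -8.7 22.6 24.2 111.0
li 1.7 0.7 1.8 22.1
tabi 41.7 0.0 41.7 0.0
tabo 57.4 -0.2 57.4 -0.2
(array([0.1, 0.1, 0.2]), array([ 40.8,   4.5, -83.9])) (array([0.1, 0.1, 0.2]), array([ 22.2,   3.7, -44.1]))
246
[[0, 0, 25, 22, 468], [10, 5, 9, 14, 82]] [[271.7, 158.4], [273.6, 159.3]]
229
[[0, 0, 26, 24, 400], [6, 4, 20, 20, 224]] [[301.9, 221.5], [309.2, 227.2]]
```

>>> servo_tool([
  [0,0,0.2,5,0.5,-10.5,0.2],
  [0,0,0,5,0.5,-10.5,0.2],
  [0,0,0,5,0.5,-10.5,0.2],
  [0,0,0,5,0.5,-10.5,0.2],
  [0,0,0,5,0.5,-10.5,0.2],
  [0,0,0,5,0.5,-10.5,0.2],
  [0,0,0,5,0.5,-10.5,0.2],
  [0,0,0,5.4,0.5,-10.5,0.2],
  [0,0,0,0,0,0,0.2],
  [0,0,0,0,0,0,0.4],
  [0,0,0,0,0,0,0.5],
  [0,0,0,0,0,0,0.6],
  [0,0,0,0,0,0,0.6],
  [0,0,0,0,0,0,0.6],
], grip_force=30)

```text
clock: 20.52
eef_pos: [530.1, 293.5, 90.2]
eef_rot: [2.798, 0.278, 2.264]
wrist_force: [-2.1, 0.7, 3.7]
finger_gap: 47.4
finger_force: 30.0
```

>>> servo_tool([
  [1.69,0.07,-3.63,0,0,0,0.6],
  [3.38,0.14,-7.25,0,0,0,0.6],
  [3.38,0.14,-7.25,0,0,0,0.6],
  [3.38,0.14,-7.25,0,0,0,0.6],
  [3.38,0.14,-7.25,0,0,0,0.6],
  [3.38,0.14,-7.25,0,0,0,0.6],
  [3.38,0.14,-7.25,0,0,0,0.6],
  [3.38,0.14,-7.25,0,0,0,0.6],
  [3.38,0.14,-7.25,0,0,0,0.6],
  [3.38,0.14,-7.25,0,0,0,0.6],
  [3.38,0.14,-7.25,0,0,0,0.6],
  [3.38,0.14,-7.25,0,0,0,0.6],
  [1.69,0.07,-3.63,0,0,0,0.6],
  [0,0,0,0,0,0,0.6],
  [0,0,0,0,0,0,0.6],
])

```text
clock: 22.4
eef_pos: [530.5, 293.4, 90.4]
eef_rot: [2.885, -0.357, 0.685]
wrist_force: [3.6, -0.7, 5.0]
finger_gap: 47.5
finger_force: 30.0
```

```bash
python3 - <<'E'
from h import *
st=manip.read_state();print(st['joints'].round(2),st['moment'],st['wrist_force'])
M=R.from_euler('xyz',st['eef_rot']).as_matrix();y=M[:,1];print('phi',np.degrees(np.arctan2(y@ey,y@ex)),'tilt err',np.degrees(np.arccos(-M[:,2]@n)))
W=cam('wrist',st);im=manip.camera('wrist')[:,:,::-1].copy();cv2.imwrite('pics/w5raw.png',im)
O=np.array([537,293.4,75.5]);u,v=proj(W,O+8*n)[0].astype(int);print(u,v)
x0,y0=max(0,u-75),max(0,v-75)
s=im[y0:y0+150,x0:x0+150];tp=manip.camera('top')[:,:,::-1];cv2.imwrite('pics/top5.png',tp)
o=np.zeros((600,800,3),np.uint8);k=cv2.resize(s,None,fx=4,fy=4,interpolation=cv2.INTER_CUBIC)[:600,:600];o[:k.shape[0],:k.shape[1]]=k
o[:200,600:]=cv2.resize(tp[185:265,88:168],(200,200));print(x0,y0);cv2.imwrite('pics/w5.png',o)
E
```

```text
[ 0.53  0.37  1.78 -0.35  0.63  1.71] [-0.36291088 -0.59945569 -0.24443047] [ 3.56817853 -0.71980057  4.95019919]
phi -55.832881754674375 tilt err 0.038768892206382445
259 229
184 154
```

View pics/w5.png

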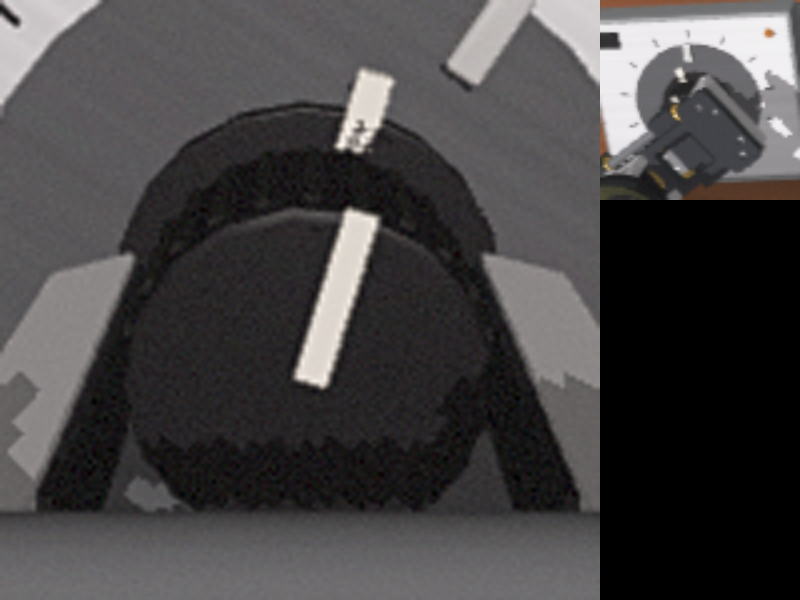

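This close view shows the pointer tip at (376,70), the top line from (311,384) to (361,211), and the tab from its inner end (460,77) to its outer end near (518,0). The pointer is still some way short of the tab.

```bash
cat > ang.py <<'E'
from h import *
from scipy.optimize import least_squares
st=manip.read_state();W=cam('wrist',st);O0=np.array([536.8,293.2,75.4])
def q(u,v,h):
    d=onplane(W,184+(u+.5)/4-.5,154+(v+.5)/4-.5,O0+h*n,n)-O0;return np.array([d@ex,d@ey])
tip=q(376,70,8);ti=q(460,77,9);to=q(518,0,9);li=q(311,384,42);lo=q(361,211,42);pb=q(352,148,8)
A=lambda d:np.degrees(np.arctan2(d[1],d[0]))
print(tip,np.hypot(*tip),A(tip),'tab',ti,np.hypot(*ti),A(ti),A(to),A(to-ti),'line',li,lo,A(lo-li),A(tip-pb))
f=least_squares(lambda c:[np.hypot(*(tip-c))-36,np.hypot(*(ti-c))-41,c[0]/2,c[1]/2],[0,0])
c=f.x;print(c,A(tip-c),A(ti-c),A(to-c))
E
python3 ang.py
```

```text
[35.91064644 11.44415947] 37.69009570045874 17.67626411628988 tab [42.06073573  0.81673893] 42.06866473385885 1.1124344972395857 0.45907131549386887 -1.5273351458673774 line [ 1.5926037  -0.18353679] [23.95344625  7.54277614] 19.061500349941305 17.83974822395575
[1.17123495 0.50321109] 17.481477068612055 0.4393174138289065 -0.05795151710976312
```

>>> servo_tool([
  [2.11,0.09,-4.53,0,0,0,0.6],
  [2.11,0.09,-4.53,0,0,0,0.6],
  [2.11,0.09,-4.53,0,0,0,0.6],
  [1.01,0.04,-2.17,0,0,0,0.6],
  [0,0,0,0,0,0,0.6],
  [0,0,0,0,0,0,0.6],
  [0,0,0,0,0,0,0.6],
])

```text
clock: 23.38
eef_pos: [530.4, 293.4, 90.4]
eef_rot: [3.008, -0.416, 0.363]
wrist_force: [2.3, -1.6, 5.4]
finger_gap: 47.6
finger_force: 30.0
```

>>> servo_tool([
  [0,0,0,0,0,0,0.4],
  [0,0,0,0,0,0,0.2],
  [0,0,0,0,0,0,0.2],
  [0,0,0,0,0,0,0.2],
  [0,0,0,-4,0,9,0.2],
  [0,0,0,-4,0,9,0.2],
  [0,0,0,-5,0,10.5,0.2],
  [0,0,0,-5,0,10.5,0.2],
  [0,0,0,-5,0,10.5,0.2],
  [0,0,0,-5,0,10.5,0.2],
  [0,0,0,0,0,0,0.2],
  [0,0,0,0,0,0,0.2],
])

```text
clock: 24.88
eef_pos: [501.9, 293.3, 149.6]
eef_rot: [3.008, -0.415, 0.362]
wrist_force: [-0.3, 0.5, -0.1]
finger_gap: 75.3
finger_force: 0.0
```

```bash
python3 - <<'E'
from h import *
st=manip.read_state();print(st['clock'],st['finger_gap'])
W=cam('wrist',st);im=manip.camera('wrist')[:,:,::-1].copy();cv2.imwrite('pics/w6raw.png',im)
O=np.array([536.8,293.2,75.4]);u,v=proj(W,O+8*n)[0].astype(int)
x0,y0=max(0,u-75),max(0,v-85);print(x0,y0,u,v)
cv2.imwrite('pics/w6.png',cv2.resize(im[y0:y0+150,x0:x0+150],None,fx=4,fy=4,interpolation=cv2.INTER_CUBIC))
E
```

```text
24.875 75.32625591393457
186 116 261 201
```

View pics/w6.png

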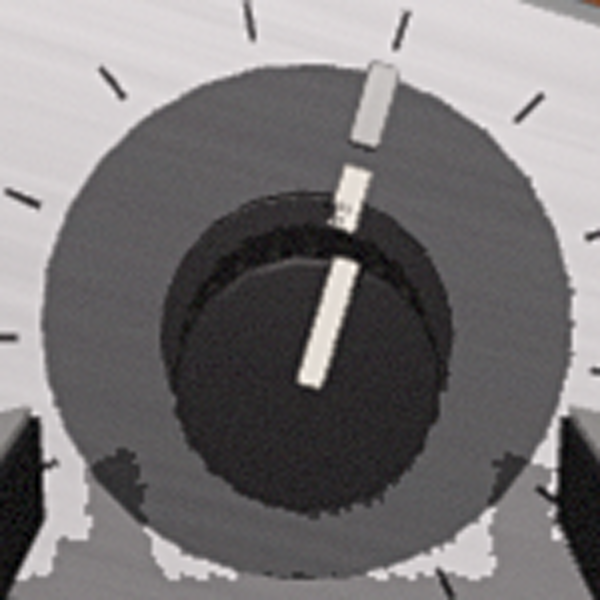

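The pointer tip at (357,168) lies about 1 mm from the tab's line, which runs (366,147) to (383,65). That is inside the 4 mm tolerance, the gripper is clear, and both pinions are in the bowl, so I'll hand it in.

```bash
python3 -c "
from cell import manip
print(manip.sign_off())"
```

```text
the job is handed in; nothing more can be done
None
```

I handed in the job at about 25 s: both pinions are in the bowl, the pointer sits about 1 mm from the tab's line (limit 4 mm), and the gripper is clear; the hand-in returned no verdict.

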